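# Key the hall door-entry station and hold the door release

### The arm

A 7-joint arm with a two-finger parallel gripper is mounted at the origin on the work surface. World frame = base frame: x ahead of the robot, y to its left, z up, the work surface at z = 0. Lengths are in m, angles in rad, forces in N, time in s.
With the tool pointing down it reaches from about 0.425 to 0.925 m from the base axis. Payload 6.8 kg.
Tool frame: the origin (TCP) lies midway between the tips of the shut fingers; the grasp point (between the pads) lies bot.tcp_to_grasp behind it (bot.tcp_to_grasp is the distance from the TCP to the grasp point, in m); z points along the fingers, y is the line along which they close (so a half turn about z gives the same grasp; the last joint's range is limited). The gripper opens to 85 mm and grips with 20 to 120 N. Pads are 22 mm wide; open, the fingers measure 114 mm over their backs; the gripper's body (76 mm by 85 mm) begins 54 mm behind the grasp point. The pads swing forward as they close: fully open they stand 13 mm farther back than shut.
Start: joints at [-1.216, 0.477, 0.022, 1.555, -0.011, 1.109, -0.083], TCP at [0.301, 0.604, 0.231] pointing down, gripper open.
Joint ranges: [-2.96, 2.96], [-0.34, 2.1], [-1.41, 1.46], [0.24, 2.44], [-1.37, 4.51], [0.17, 1.92], [-2.96, 2.96]. Speed limits (rad/s): [2.39, 2.39, 3.14, 3.14, 3.14, 3.14, 3.14].

### API

Orientations are given as a rotation vector (axis times angle).
In Python, from bench import bot, camera gives the robot as it stands.
- The arm moves only by the tool jog_arm, never from a script. Its argument "increments" is a list of rows, each a list of 4 numbers: the shift along the tool's x, y, z as a fraction of full scale, then the turn about the tool's z as a fraction of full scale. A call has 1 to 20 rows; each row is the pose to reach, as a shift and turn from the pose commanded when the call began, along the tool's axes at that moment, turning the shorter way round; what a row does not reach only later rows make up. Full scale, the value 1, is 150 mm for a shift and pi rad for a turn. A row lasts 1/8 s, in which the tool goes at most 62.5 mm and 10.7 degrees, less where a joint would pass 70% of its speed; a pose out of reach is approached as far as the arm can. A call with a number of a shift or a turn outside -1 to 1 is refused whole. A call with a gripper value outside its range is refused whole. "fingers" is the closure, from 0 (fully open) to 1 (shut), set as the call begins (left out, the last holds). The fingers move at their own pace and stop on an object; "newtons" is the grip in N (left out, the last holds). Time passes only in rows, so rows that repeat a pose let the fingers close. It gives the time, the measured TCP pose, the force, the opening and the grip force at its end, in the units of the state.
- bot.get_obs(): the state, without advancing time (a new reading comes with each control period).
- camera(name): name is "scene" or "top" or "wrist"; returns a dict with "color" (420x560x3 uint8, red, green, blue), "intrinsics" (3x3 intrinsics, pixels), "extrinsics" (4x4, takes a point from world to camera coordinates); the wrist camera has in their place "T_tool_cam" (4x4, takes a point from camera to tool coordinates, whose origin is the TCP and whose axes are the flange's). Camera axes: x right, y down, z forward; pixel columns grow to the right and rows downward; lengths in m; the calibration is good to about 2 mm. A picture is of the moment at which its call begins: read the wrist's pose just before it. There is no depth.
- bot.finish_job(): hands the job in; it is judged then, once.
The state is a dict: "clock": time; "joint_pos": joint angles; "qd": joint speeds; "tau": joint torques, N m; "eef_pos": TCP position; "ee_rot": TCP orientation; "wrist_force": force on the tool from outside, world axes, zero at the start; "moment": the same for the moment, N m; "gripper_width": opening from 0.0 (shut) to 1.0 (fully open); "finger_force": force on a finger pad.
Only numpy, scipy, OpenCV 4.12 (cv2) and the standard library are available. Lean on these libraries where they do the work, as an engineer would, in place of code of your own. Each camera call takes 0.05 s, during which the arm holds its last target. There are 200 camera calls.

### The job

Take the electronic key out of its wooden stand and slide it blade-down all the way into the slot on top of the door-entry station, then let go of it. After that, press the station's sprung lever down past its first two clicks to the third and keep it pressed there to hold the front door unlocked: finish while still holding the lever down. Leave the candle jar, the brass dish and the house keys where they are.

Things in the scene. Friction and masses are not known exactly. Their poses are not given: they have to be found in the camera images.
- station: Door-entry station, a fixed medium-brown wooden box 100 (x) x 220 (y) x 95 mm high standing on the table. Origin: centre of its underside; z up. Its front with the lever looks along its own +x (away from the robot, give or take 0.4 rad); the key slot is in its top at its +y end (0, +65, 95 mm), the lever on its front at y = -65 mm.
- slot (a point): Centre of the mouth of the key slot in the station's top (95 mm above the table); axes as the station's. The slot is 11.5 mm along x, 24.5 mm along y and 42 mm deep, straight down, with a 2 mm chamfer round the mouth.
- key: Electronic key upright, blade down, in the stand; loose, about 50 g. Origin: centre of the blade's lower end, z up along the key. Steel blade 9 (x) x 22 (y) x 36 mm; above it a black head 16 (x) x 34 (y) x 42 mm, to be pinched across its 16 mm. The head does not enter the slot: fully home, its underside rests on the station's top. It fits either way round (half turn).
- shoulder (a point): Centre of the underside of the key's head, 36 mm above the key's origin; axes as the key's. Fully home it lies at point slot.
- stand: Key stand, a fixed dark wooden block 70 x 70 x 45 mm. Origin: centre of its underside. The key's blade stands in a loose 13 x 26 mm hole in the middle of its top, 30 mm deep, so the key's origin is 15 mm above the table.
- lever (a joint): Lever angle (rad) about the station's y axis; axis at x 56, y -65, z 75 mm in the station. 0: at rest, pointing forward and 0.38 rad up; grows as pressed down. Clicks at 0.25, 0.50, 0.75; stop at 0.85; a spring returns it to 0. Pressing mid-paddle takes 2.5 N at first, rising unevenly to 8 N before the third click. A pin on the lever passes four studs on the quadrant beside it: rest and the three clicks.
- paddle (a point): Centre of the upper face of the black paddle at the lever's end (34 mm along the lever, 40 mm wide along station y, 10 mm thick), 60 mm out from the lever's axis; axes parallel to the station's at rest, turning with the lever. It moves with the lever from about 102 mm above the table (rest) to about 58 mm (third click), going sideways by only 4 mm.
- candle_jar: Bystander: amber glass candle jar with wooden lid, 72 mm diameter, 85 mm high, behind the station (towards the robot). Origin: centre of its underside.
- dish: Bystander: small brass dish, 84 mm diameter, 35 mm high, on the robot's side of the key stand. Origin: centre of its underside.
- house_keys: Bystander: bunch of two house keys on a ring lying flat, about 100 x 30 mm, 5 mm high, on the far side of the key stand. Origin: centre of the ring, at table height.
Mind the look-alikes: they are no part of the job. Of the things that look like the key, the largest one is meant.

How it is judged:
By the outcome, as a careful person would: the job done as asked, in the order asked, and still so for the second after the job is handed in, while the arm keeps its last pose, push and grip.
It also fails if it takes over 58 s, if anything falls off the work surface, if the arm or the gripper's body presses on something with over 40 N, if the wrist force passes 120 N, or if a joint passes its speed limit or range.

## Working session

There is one attempt and no reset: what is moved stays moved. The work goes in short steps, Python scripts to look and compute and a tool call to move; the robot and the scene stay as the last step left them, time stands still between calls to the robot, and variables do not carry over. Pictures are saved under pics/ and viewed, at most 10 in all, crops included, and the job is handed in when it is done.

Besides the shell and the picture viewer there is one more tool, called after "Call:" by a JSON object that holds its "method" and its "body". jog_arm: Moves the arm, as the interface text tells. Shift numbers are shares of 150 mm and turn numbers shares of pi rad, none past 1 either way. Its arguments: {"type":"object","properties":{"increments":{"type":"array"},"fingers":{"type":"number"},"newtons":{"type":"number"}},"required":["increments"]}

```bash
ls; mkdir -p pics
python3 - <<'E'
from bench import bot,camera
import cv2,numpy as np
for n in("scene","top"):
    c=camera(n); cv2.imwrite(f"pics/{n}0.png",c["color"][:,:,::-1]); np.savez(f"pics/{n}0.npz",**{k:c[k] for k in("intrinsics","extrinsics")})
    print(n,c["intrinsics"].round(1).tolist(),c["extrinsics"].round(4).tolist())
o=bot.get_obs(); print({k:np.round(v,4).tolist() for k,v in o.items()}, bot.tcp_to_grasp)
print(camera("wrist")["T_tool_cam"].round(4).tolist())
E
```

```text
pics
scene [[525.0, 0.0, 281.9], [0.0, 525.0, 206.7], [0.0, 0.0, 1.0]] [[0.6873, 0.7264, -0.0023, -0.3416], [0.5128, -0.4875, -0.7066, -0.1828], [-0.5144, 0.4845, -0.7076, 1.2691], [0.0, 0.0, 0.0, 1.0]]
top [[472.6, 0.0, 275.9], [0.0, 472.6, 205.0], [0.0, 0.0, 1.0]] [[-0.0292, -0.9995, -0.0087, -0.0113], [-0.9906, 0.0301, -0.1337, 0.5235], [0.1339, 0.0047, -0.991, 1.0052], [0.0, 0.0, 0.0, 1.0]]
{'clock': 0.1, 'joint_pos': [-1.2161, 0.4777, 0.0224, 1.5563, -0.0115, 1.1093, -0.0831], 'qd': [-0.0014, -0.0012, 0.0014, -0.0035, 0.0008, 0.001, 0.0015], 'tau': [0.0052, -59.7762, 1.6138, -28.1955, 0.0128, 0.005, -0.0], 'eef_pos': [0.3011, 0.6035, 0.2304], 'ee_rot': [-0.7205, -3.0576, 0.0026], 'wrist_force': [-0.1129, 0.5632, -0.5137], 'moment': [-0.0134, -0.0222, 0.0028], 'finger_force': 0.0, 'gripper_width': 1.0033} 0.0187
[[0.0, -0.9526, -0.3043, 0.0777], [1.0, -0.0001, 0.0003, 0.001], [-0.0003, -0.3043, 0.9526, -0.1433], [0.0, 0.0, 0.0, 1.0]]
```

View pics/top0.png

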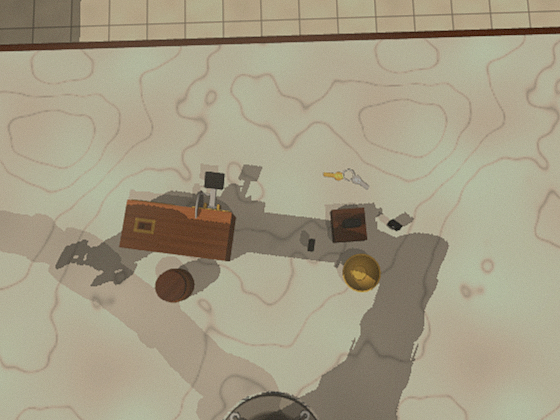

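View pics/scene0.png

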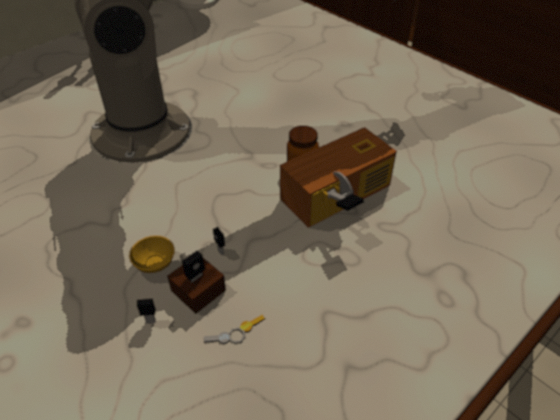

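The top view shows three black key-like things: (350,224) in the stand, (311,245) and (394,225) lying on the table. The one in the stand is the largest and upright, so it fits. The station slot is near (145,226) and the paddle near (214,180).

```bash
cat > h.py <<'E'
import numpy as np,cv2
from scipy.spatial.transform import Rotation as R
def ray(K,E,uv,z):
    d=E[:3,:3].T@np.linalg.solve(K,[uv[0],uv[1],1]); o=-E[:3,:3].T@E[:3,3]
    return o+d*(z-o[2])/d[2]
def proj(K,E,p):
    q=K@(E[:3,:3]@np.asarray(p)+E[:3,3]); return q[:2]/q[2]
def top(uv,z,n="top"):
    f=np.load(f"pics/{n}0.npz"); return ray(f["intrinsics"],f["extrinsics"],uv,z)
def wristE(o,T):
    M=np.eye(4); M[:3,:3]=R.from_rotvec(o["ee_rot"]).as_matrix(); M[:3,3]=o["eef_pos"]
    return np.linalg.inv(M@T)
E
python3 - <<'E'
from h import *
a=cv2.imread("pics/top0.png"); 
c1=cv2.resize(a[160:300,290:420],None,fx=4,fy=4,interpolation=cv2.INTER_CUBIC)
s=cv2.imread("pics/scene0.png"); c2=cv2.resize(s[220:340,120:200],None,fx=3.4,fy=4.66,interpolation=cv2.INTER_CUBIC)
c2=cv2.resize(c2,(272,560)); cv2.imwrite("pics/crop1.png",cv2.convertScaleAbs(np.hstack([c1,c2]),alpha=1.6))
for n,uv,z in[("slot",(145,226),.095),("keytop",(352,222),.093),("stand",(349,225),.045),("paddle",(214,180),.102),("st1",(127,200),.095),("st2",(236,211),.095),("st3",(230,260),.095),("st4",(121,247),.095),("jar",(174,286),.085),("dish",(361,272),.035)]: print(n,top(uv,z).round(4))
E
```

```text
slot [0.4792 0.2445 0.095 ]
keytop [ 0.4748 -0.1831  0.093 ]
stand [ 0.473  -0.1838  0.045 ]
paddle [0.57   0.0997 0.102 ]
st1 [0.5347 0.2824 0.095 ]
st2 [0.5047 0.0558 0.095 ]
st3 [0.4043 0.0699 0.095 ]
st4 [0.4374 0.2935 0.095 ]
jar [0.3549 0.1867 0.085 ]
dish [ 0.3715 -0.206   0.035 ]
```

View pics/crop1.png

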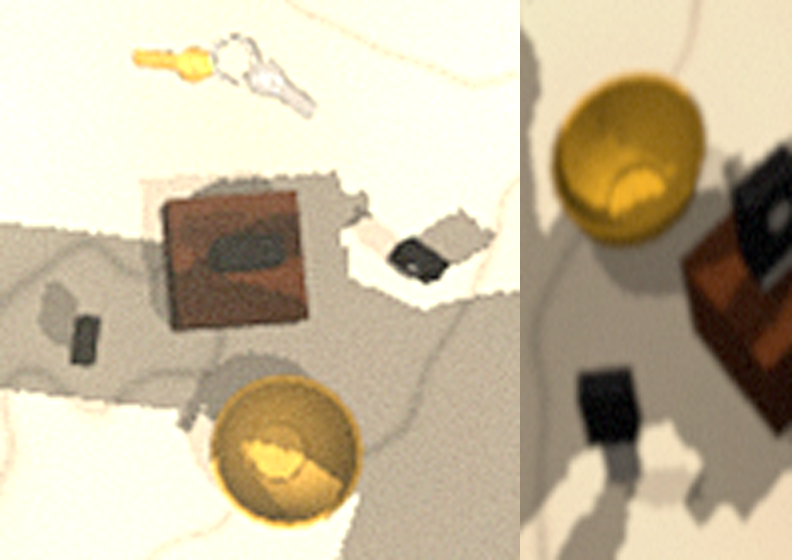

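The crop confirms it: the upright key in the stand (crop 248,252) is clearly larger than the two pieces lying down (85,340) and (418,260). It is the one meant. I'm going above it next for a close look.

```bash
cat >> h.py <<'E'
def plan(o,p,ydir):
    """increment (tool shift/0.15, turn/pi) to TCP p with tool y along +-ydir (world xy)"""
    M=R.from_rotvec(o["ee_rot"]).as_matrix(); d=M.T@(np.asarray(p)-o["eef_pos"])
    t=M.T@np.array([ydir[0],ydir[1],0]); a=np.arctan2(-t[0],t[1])
    print("shift/.15",(d/.15).round(4),"rows>=",np.linalg.norm(d)/.0625,"turn/pi",round(a/np.pi,4),"or",round((a-np.sign(a)*np.pi)/np.pi,4),"toolx",M[:,0].round(3),"tooly",M[:,1].round(3))
E
python3 - <<'E'
from h import *
from bench import bot
o=bot.get_obs(); plan(o,[.474,-.183,.20],(1,-.1)); print(o["joint_pos"])
E
```

```text
shift/.15 [-3.3722 -4.1777  0.2098] rows>= 12.89516955349498 turn/pi 0.3844 or -0.6156 toolx [-0.895  0.446 -0.   ] tooly [ 0.446  0.895 -0.001]
[-1.21609116  0.47762069  0.02229538  1.55621109 -0.01151217  1.1093021
 -0.08309557]
```

Call:
{"method": "jog_arm", "body": {"increments": [[-0.25, -0.2, 0, 0], [-0.5, -0.4, 0, 0], [-0.75, -0.6, 0, 0], [-1, -0.8, 0, 0]], "fingers": 0}}

```text
clock: 0.65
eef_pos: [0.3825, 0.428, 0.2311]
ee_rot: [-0.72, -3.058, 0.001]
wrist_force: [0.6, 0.7, 0.8]
gripper_width: 1.001
finger_force: 0.0
```

Call:
{"method": "jog_arm", "body": {"increments": [[-0.25, -0.2, 0, 0], [-0.5, -0.4, 0, 0], [-0.75, -0.6, 0, 0], [-1, -0.8, 0, 0], [-1, -0.8, 0, 0], [-1, -0.8, 0, 0]]}}

```text
clock: 1.4
eef_pos: [0.4623, 0.2558, 0.2312]
ee_rot: [-0.72, -3.057, -0.001]
wrist_force: [-0.8, 0.5, -0.1]
gripper_width: 0.999
finger_force: 0.0
```

```bash
cat >> h.py <<'E'
def look(name):
    from bench import bot,camera
    o=bot.get_obs(); c=camera("wrist"); E=wristE(o,c["T_tool_cam"])
    cv2.imwrite(f"pics/{name}0.png",c["color"][:,:,::-1]); np.savez(f"pics/{name}0.npz",intrinsics=c["intrinsics"],extrinsics=E); print(o["clock"],o["eef_pos"],c["intrinsics"][0,0])
    return o
E
python3 -c "
from h import *
look('w1')"
```

```text
1.4 [0.46229946 0.2558481  0.23121881] 314.78677586648564
```

View pics/w10.png

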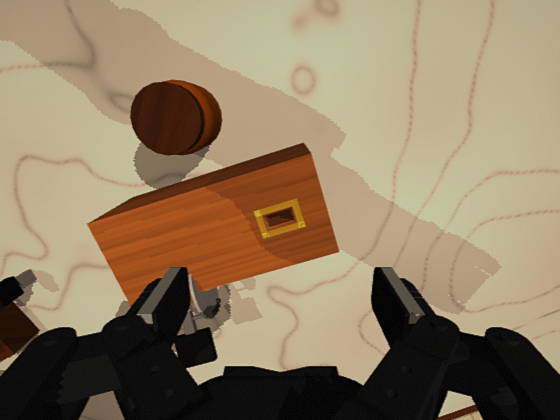

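The wrist view shows the slot's brass plate centred at about (280,219) in the station's top, whose edges run from (90,225) to (310,150) to (340,252). I'll rectify it at z = 95 mm.

```bash
cat >> h.py <<'E'
def rectify(n,z,cx,cy,half,mmpp=0.5):
    f=np.load(f"pics/{n}0.npz"); c=np.array([[cx+half,cy+half],[cx+half,cy-half],[cx-half,cy-half],[cx-half,cy+half]])
    s=np.float32([proj(f["intrinsics"],f["extrinsics"],[*p,z]) for p in c]); N=int(2*half*1000/mmpp)
    H=cv2.getPerspectiveTransform(s,np.float32([[0,0],[N,0],[N,N],[0,N]]))
    return cv2.warpPerspective(cv2.imread(f"pics/{n}0.png"),H,(N,N),flags=cv2.INTER_CUBIC)
# rectified: up=+x, left=+y ; world x=cx+half-row*mm, y=cy+half-col*mm
E
python3 - <<'E'
from h import *
for n in("w1","top"):
    a=rectify(n,.095,.479,.242,.04,.25); hsv=cv2.cvtColor(a,cv2.COLOR_BGR2HSV)
    h,s,v=[hsv[:,:,i].astype(int) for i in range(3)]
    m=((h>=19)&(h<=34)&(s>120)&(v>90)).astype(np.uint8)
    ct=max(cv2.findContours(m,cv2.RETR_EXTERNAL,cv2.CHAIN_APPROX_NONE)[0],key=cv2.contourArea); r=cv2.minAreaRect(ct)
    print(n,"plate",.519-r[0][1]*.00025,.282-r[0][0]*.00025,np.array(r[1])*.25,r[2])
    cv2.imwrite(f"pics/r_{n}.png",a)
for uv in[(90,225),(310,152),(340,252)]: print(top(uv,.095,"w1").round(4))
E
```

```text
w1 plate 0.48066369247436525 0.24682481002807616 [42.64034653 29.42450333] 8.91492748260498
top plate 0.4805640182495117 0.24684033203124997 [41.30284119 28.72220039] 8.027237892150879
[0.4065 0.0836 0.095 ]
[0.4373 0.2989 0.095 ]
[0.538  0.2844 0.095 ]
```

Call:
{"method": "jog_arm", "body": {"increments": [[-0.1, -0.15, 0, 0.055], [-0.2, -0.3, 0, 0.11], [-0.3, -0.45, 0, 0.165], [-0.4, -0.6, 0, 0.22], [-0.5, -0.75, 0, 0.275], [-0.6, -0.9, 0, 0.33], [-0.6, -1, 0, 0.384]]}}

```text
clock: 2.33
eef_pos: [0.4764, 0.081, 0.2313]
ee_rot: [2.333, 2.104, 0.0]
wrist_force: [0.6, -0.1, -1.0]
gripper_width: 0.997
finger_force: 0.0
```

Call:
{"method": "jog_arm", "body": {"increments": [[-0.3, 0.03, 0, 0], [-0.6, 0.06, 0, 0], [-0.88, 0.08, 0, 0]]}}

```text
clock: 2.7
eef_pos: [0.4755, -0.0513, 0.2314]
ee_rot: [2.325, 2.113, 0.001]
wrist_force: [0.1, 0.4, -0.2]
gripper_width: 1.001
finger_force: 0.0
```

Call:
{"method": "jog_arm", "body": {"increments": [[-0.3, 0.03, 0, 0], [-0.6, 0.06, 0, 0], [-0.88, 0.08, 0.2, 0], [-0.88, 0.08, 0.2, 0], [-0.88, 0.08, 0.2, 0]]}}

```text
clock: 3.32
eef_pos: [0.4748, -0.1827, 0.2012]
ee_rot: [-2.325, -2.112, -0.0]
wrist_force: [-0.1, 0.6, 0.3]
gripper_width: 0.997
finger_force: 0.0
```

Run:
```python
from h import *
o=look('w2'); print(R.from_rotvec(o["ee_rot"]).as_matrix().round(3).tolist())
```

```text
3.325 [ 0.47481556 -0.18266253  0.20117264] 314.78677586648564
[[0.096, 0.995, -0.0], [0.995, -0.096, 0.0], [0.0, -0.0, -1.0]]
```

View pics/w20.png

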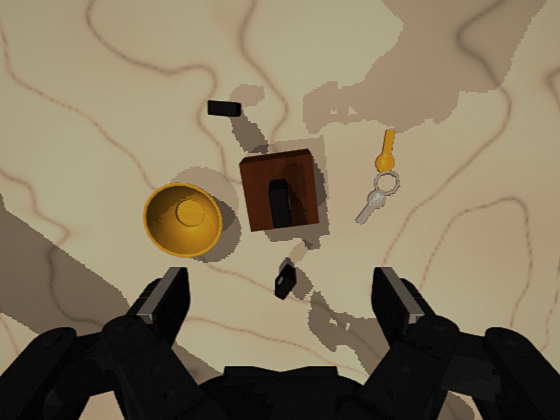

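The key stands at (281,205) in the dark stand. Its top face is the lower part of the black blob, at about (271–291, 198–226). I'll rectify it at the head-top height.

Run:
```python
from h import *
a=rectify("w2",.093,.475,-.183,.035,.125)
b=rectify("top",.093,.475,-.183,.035,.125)
cv2.imwrite("pics/rk.png",cv2.resize(cv2.convertScaleAbs(np.hstack([a,b]),alpha=2.2),(800,400)))
for n in("w2",):
    g=a.max(2); m=(g<45).astype(np.uint8); m=cv2.morphologyEx(m,cv2.MORPH_OPEN,np.ones((15,15)))
    for ct in cv2.findContours(m,cv2.RETR_EXTERNAL,cv2.CHAIN_APPROX_NONE)[0]:
        if cv2.contourArea(ct)<5000: continue
        r=cv2.minAreaRect(ct); p=cv2.boxPoints(r); print(np.c_[.51-p[:,1]*.000125,-.148-p[:,0]*.000125].round(4).tolist(),r[2])
```

```text
[[0.4950000047683716, -0.156700000166893], [0.4966999888420105, -0.19910000264644623], [0.4674000144004822, -0.20029999315738678], [0.4657000005245209, -0.15790000557899475]] 87.70938873291016
```

View pics/rk.png

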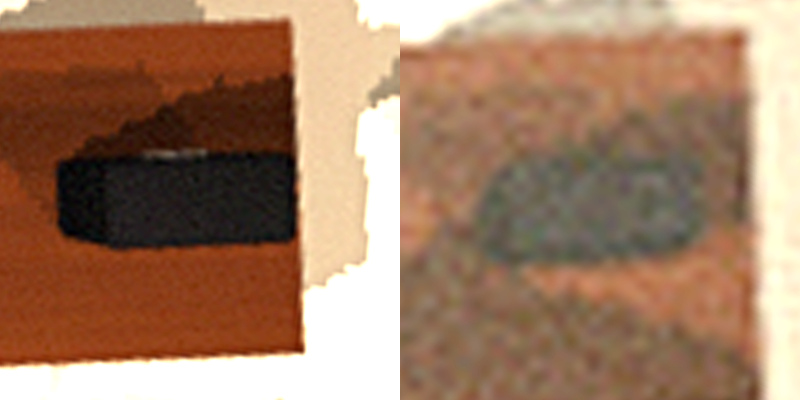

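Run:
```python
from h import *
from bench import bot
plan(bot.get_obs(),[.4755,-.183,.056],(1,.03))
```

```text
shift/.15 [-0.0046  0.0027  0.9699] rows>= 2.327886093508951 turn/pi -0.0399 or 0.9601 toolx [0.095 0.995 0.001] tooly [ 0.995 -0.095  0.   ]
```

Call:
{"method": "jog_arm", "body": {"increments": [[0, 0.005, 0.15, -0.04], [0, 0.005, 0.35, -0.04], [0, 0.005, 0.5, -0.04], [0, 0.005, 0.65, -0.04], [0, 0.005, 0.8, -0.04], [0, 0.005, 0.9, -0.04], [0, 0.005, 0.97, -0.04], [0, 0.005, 0.97, -0.04]]}}

```text
clock: 4.38
eef_pos: [0.4749, -0.1838, 0.0555]
ee_rot: [-2.19, -2.252, 0.0]
wrist_force: [0.1, -0.9, 0.6]
gripper_width: 1.0
finger_force: 0.0
```

Call:
{"method": "jog_arm", "body": {"increments": [[0, 0, 0, 0], [0, 0, 0, 0], [0, 0, 0, 0], [0, 0, 0, 0], [0, 0, 0, 0], [0, 0, 0, 0], [0, 0, 0, 0], [0, 0, 0, 0]], "fingers": 1, "newtons": 40}}

```text
clock: 5.38
eef_pos: [0.475, -0.1843, 0.056]
ee_rot: [2.191, 2.251, 0.0]
wrist_force: [-0.6, 0.2, 5.6]
gripper_width: 0.179
finger_force: 43.6
```

Call:
{"method": "jog_arm", "body": {"increments": [[0, 0, -0.1, 0], [0, 0, -0.25, 0], [0, 0, -0.45, 0], [0, 0, -0.7, 0], [0, 0, -0.9, 0]]}}

```text
clock: 6.0
eef_pos: [0.4748, -0.1845, 0.1927]
ee_rot: [2.191, 2.251, 0.001]
wrist_force: [0.5, -0.2, -0.7]
gripper_width: 0.181
finger_force: 42.8
```

Call:
{"method": "jog_arm", "body": {"increments": [[0.2, 0, 0, 0], [0.5, 0, 0, 0], [0.8, 0, 0, 0], [1, 0, 0, 0]]}}

```text
clock: 6.5
eef_pos: [0.4704, -0.0323, 0.1913]
ee_rot: [-2.189, -2.253, -0.001]
wrist_force: [1.1, -0.0, -0.7]
gripper_width: 0.184
finger_force: 42.8
```

Call:
{"method": "jog_arm", "body": {"increments": [[0.3, 0, 0, 0], [0.6, 0, 0, 0], [0.9, 0, 0, 0.03], [1, 0, 0, 0.056], [1, 0, 0, 0.056], [1, 0, 0, 0.056]]}}

```text
clock: 7.25
eef_pos: [0.4667, 0.1144, 0.191]
ee_rot: [2.38, 2.05, -0.0]
wrist_force: [0.6, 0.0, -0.3]
gripper_width: 0.181
finger_force: 42.8
```

Run:
```python
from h import *
o=look('w3'); plan(o,[.4806,.2468,.19],(.989,-.148))
```

```text
7.25 [0.46668158 0.11440987 0.1910264 ] 314.78677586648564
shift/.15 [ 0.8866 -0.0389  0.0065] rows>= 2.1299793687410276 turn/pi -0.0 or 1.0 toolx [ 0.148  0.989 -0.   ] tooly [ 0.989 -0.148  0.   ]
```

View pics/w30.png

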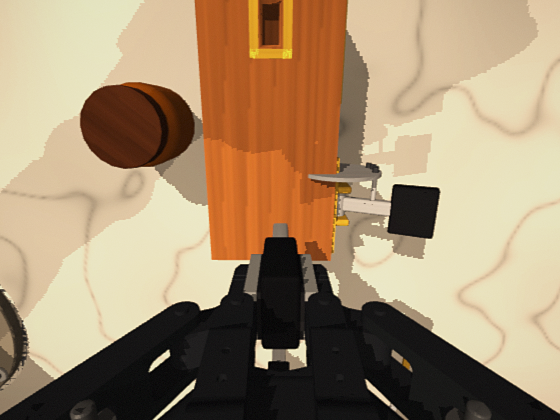

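The wrist view shows the key hanging straight between the fingers. The blade tip's top edge is at row ~224, columns 272–288, and the head's lower edge is at row ~237, columns 264–298. Paddle is at (414,210), slot at (271,25). I'll compare these with the projected model.

Run:
```python
from h import *
from bench import bot
f=np.load("pics/w30.npz"); K=f["intrinsics"]
T=np.array([[0,-.9526,-.3043,.0777],[1,-.0001,.0003,.001],[-.0003,-.3043,.9526,-.1433],[0,0,0,1.]]); E=np.linalg.inv(T)
for x0 in(-.002,0,.002):
  print(x0,[proj(K,E,p).round(1).tolist() for p in[(x0+.011,-.0045,.041),(x0+.011,.0045,.041),(x0+.017,-.008,.005),(x0+.017,.008,.005),(x0+.017,.008,-.037),(x0-.017,-.008,-.037),(x0-.017,.008,-.037)]])
a=cv2.imread("pics/w30.png").max(2)
print("col280",a[214:250,280].tolist()); print("r230",a[230,264:298].tolist()); print("r242",a[242,256:306].tolist())
print("col280 low",a[338:362,284].tolist(), a[338:362,274].tolist())
# slot/plate recheck
for uv in[(271,26)]: print(top(uv,.095,"w3"))
print(top((414,210),.102,"w3"))
```

```text
-0.002 [[271.3, 224.5], [285.7, 224.5], [262.5, 238.2], [293.9, 238.2], [298.5, 281.1], [258.5, 353.5], [297.0, 353.5]]
0 [[271.3, 221.5], [285.8, 221.5], [262.4, 234.5], [293.9, 234.5], [298.6, 276.5], [258.4, 349.5], [297.1, 349.5]]
0.002 [[271.3, 218.5], [285.8, 218.5], [262.3, 230.9], [294.0, 230.9], [298.6, 271.8], [258.3, 345.6], [297.2, 345.6]]
col280 [211, 212, 210, 212, 211, 212, 211, 211, 215, 154, 129, 128, 130, 129, 131, 133, 133, 134, 134, 134, 136, 138, 141, 50, 9, 12, 10, 15, 14, 12, 13, 15, 13, 15, 12, 14]
r230 [203, 202, 203, 201, 204, 207, 211, 215, 202, 144, 130, 130, 131, 133, 133, 133, 133, 132, 131, 128, 124, 121, 104, 99, 148, 195, 197, 201, 209, 211, 208, 207, 209, 212]
r242 [221, 216, 206, 200, 196, 196, 204, 200, 136, 27, 13, 11, 14, 15, 9, 14, 14, 13, 10, 15, 12, 14, 12, 8, 14, 14, 11, 11, 11, 11, 13, 15, 11, 7, 14, 10, 10, 12, 10, 16, 123, 220, 221, 217, 212, 208, 203, 199, 183, 128]
col280 low [15, 10, 16, 11, 15, 15, 15, 16, 11, 7, 17, 87, 125, 122, 120, 121, 123, 117, 116, 115, 117, 121, 124, 42] [16, 15, 14, 14, 13, 11, 14, 14, 14, 7, 18, 93, 123, 120, 122, 120, 120, 120, 120, 122, 121, 126, 129, 33]
[0.48061311 0.24578065 0.095     ]
[0.57042836 0.10308965 0.102     ]
```

Call:
{"method": "jog_arm", "body": {"increments": [[0.3, -0.01, 0, 0], [0.6, -0.03, 0, 0], [0.89, -0.04, 0.1, 0], [0.89, -0.04, 0.3, 0], [0.89, -0.04, 0.3, 0], [0.89, -0.04, 0.3, 0]]}}

```text
clock: 8.05
eef_pos: [0.4813, 0.2472, 0.1467]
ee_rot: [2.382, 2.048, 0.001]
wrist_force: [0.2, 0.1, -0.4]
gripper_width: 0.181
finger_force: 42.8
```

Run:
```python
from h import *
o=look('w4'); plan(o,[.4802,.2472,.12],(.989,-.148))
from bench import camera
s=camera("scene")["color"][:,:,::-1]; a=cv2.imread("pics/w40.png")
A=cv2.resize(a[120:320,180:380],(400,400),interpolation=cv2.INTER_CUBIC); B=cv2.resize(s[60:200,300:440],(400,400),interpolation=cv2.INTER_CUBIC)
cv2.imwrite("pics/c4.png",np.hstack([A,B]))
```

```text
8.05 [0.48134713 0.24722212 0.14665772] 314.78677586648564
shift/.15 [-0.0013 -0.0077  0.1777] rows>= 0.4269183976089361 turn/pi -0.0007 or 0.9993 toolx [0.15  0.989 0.   ] tooly [ 0.989 -0.15   0.001]
```

View pics/c4.png

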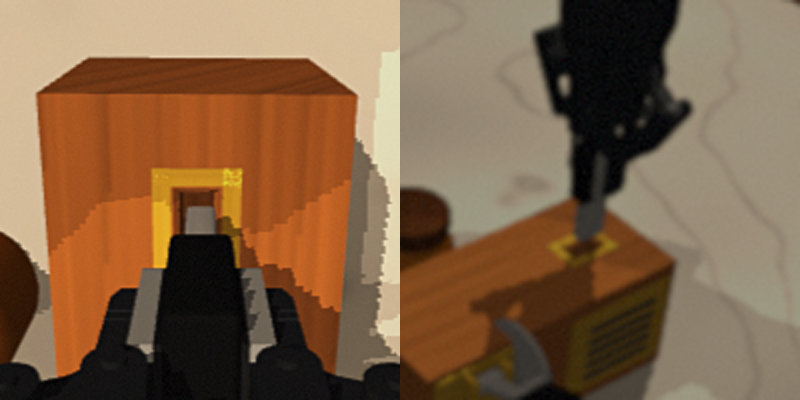

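The blade tip sits at crop column 201 and the slot centre at 196.5, so I need to shift about -1.3 mm along tool y. Then lower gently.

Call:
{"method": "jog_arm", "body": {"increments": [[0, -0.009, 0, 0], [0, -0.009, 0.05, 0], [0, -0.009, 0.1, 0], [0, -0.009, 0.14, 0], [0, -0.009, 0.14, 0]]}}

```text
clock: 8.78
eef_pos: [0.4794, 0.2485, 0.1252]
ee_rot: [-2.381, -2.05, -0.001]
wrist_force: [-1.1, -1.4, -1.9]
gripper_width: 0.178
finger_force: 42.8
```

Call:
{"method": "jog_arm", "body": {"increments": [[0, 0, 0.04, 0], [0, 0, 0.08, 0], [0, 0, 0.11, 0], [0, 0, 0.14, 0], [0, 0, 0.14, 0]]}}

```text
clock: 9.4
eef_pos: [0.479, 0.2482, 0.103]
ee_rot: [2.38, 2.05, -0.002]
wrist_force: [1.6, -2.9, -3.9]
gripper_width: 0.177
finger_force: 42.6
```

Call:
{"method": "jog_arm", "body": {"increments": [[0, 0, 0.01, 0], [0, 0, 0.02, 0], [0, 0, 0.03, 0], [0, 0, 0.03, 0]]}}

```text
clock: 9.9
eef_pos: [0.479, 0.2482, 0.0993]
ee_rot: [2.381, 2.05, -0.001]
wrist_force: [-0.8, -4.6, 0.4]
gripper_width: 0.178
finger_force: 43.2
```

Call:
{"method": "jog_arm", "body": {"increments": [[0, 0, 0.008, 0], [0, 0, 0.015, 0], [0, 0, 0.02, 0], [0, 0, 0.02, 0]]}}

```text
clock: 10.4
eef_pos: [0.4791, 0.2482, 0.0982]
ee_rot: [-2.38, -2.049, 0.001]
wrist_force: [-7.6, -8.8, 21.2]
gripper_width: 0.181
finger_force: 46.2
```

Call:
{"method": "jog_arm", "body": {"increments": [[0, 0, -0.01, 0], [0, 0, -0.01, 0], [0, 0, -0.01, 0], [0, 0, -0.01, 0], [0, 0, -0.01, 0], [0, 0, -0.01, 0]], "fingers": 0.3}}

```text
clock: 11.15
eef_pos: [0.4792, 0.2488, 0.0977]
ee_rot: [-2.38, -2.05, 0.0]
wrist_force: [0.1, 0.0, -0.1]
gripper_width: 0.702
finger_force: 0.0
```

Call:
{"method": "jog_arm", "body": {"increments": [[0, 0, -0.1, 0], [0, 0, -0.3, 0], [0, 0, -0.6, 0], [0, 0, -0.8, 0], [0, 0, -0.8, 0], [0, 0, -0.8, 0]]}}

```text
clock: 11.9
eef_pos: [0.4789, 0.2487, 0.2178]
ee_rot: [-2.38, -2.05, 0.0]
wrist_force: [0.2, -0.4, 0.6]
gripper_width: 0.702
finger_force: 0.0
```

Run:
```python
from h import *
o=look('w5')
from bench import camera
s=camera("scene"); a=cv2.imread("pics/w50.png")
A=cv2.resize(a[100:380,140:420],(400,400),interpolation=cv2.INTER_CUBIC); B=cv2.resize(s["color"][60:220,270:430,::-1],(400,400),interpolation=cv2.INTER_CUBIC)
cv2.imwrite("pics/c5.png",np.hstack([A,B]))
# expected head corners if home, in scene crop px and wrist crop px
f=np.load("pics/w50.npz")
c=np.array([.4803,.2468]); X=np.array([.989,-.148]);Y=np.array([.148,.989])
for z in(.095,.137):
  for sx,sy in((1,1),(1,-1),(-1,-1),(-1,1)):
    p=[*(c+X*.008*sx+Y*.017*sy),z]; print(z,sx,sy,((proj(f["intrinsics"],f["extrinsics"],p)-[140,100])*400/280).round(),((proj(s["intrinsics"],s["extrinsics"],p)-[270,60])*2.5).round())
```

```text
11.9 [0.47887998 0.24865318 0.21780801] 314.78677586648564
0.095 1 1 [215. 123.] [257. 213.]
0.095 1 -1 [215. 175.] [225. 228.]
0.095 -1 -1 [189. 175.] [212. 218.]
0.095 -1 1 [189. 123.] [244. 203.]
0.137 1 1 [218. 141.] [263. 171.]
0.137 1 -1 [217. 202.] [231. 186.]
0.137 -1 -1 [188. 202.] [217. 176.]
0.137 -1 1 [187. 141.] [249. 162.]
```

View pics/c5.png

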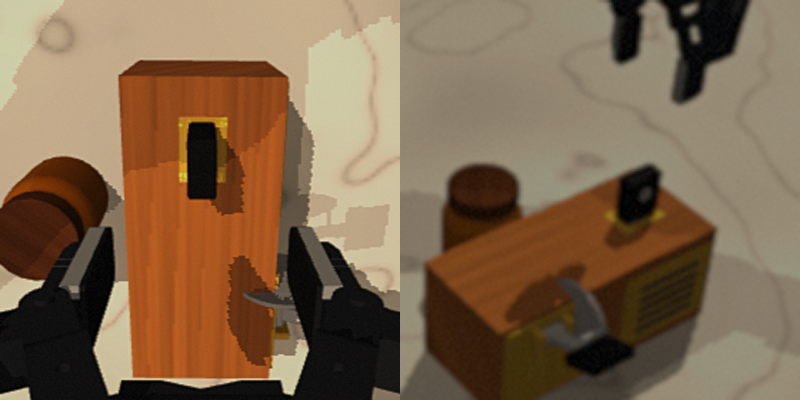

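The key is fully home: the head's top and bottom corners match the predicted ones within a few pixels, with the jaws well clear above. Next is the lever, starting with the height of the quadrant plate beside it.

Run:
```python
from h import *
from bench import bot
c=np.array([.4803,.2468]); X=np.array([.989,-.148]);Y=np.array([.148,.989]); st=c-.065*Y
f=np.load("pics/scene0.npz");K,E=f["intrinsics"],f["extrinsics"]
o=-E[:3,:3].T@E[:3,3]
for uv in[(337,171),(345,172),(352,185)]:
    d=E[:3,:3].T@np.linalg.solve(K,[*uv,1])
    for ys in(-.041,-.035):
        t=(ys-(o[:2]-st)@Y)/(d[:2]@Y); p=o+d*t; print(uv,ys,"station x",((p[:2]-st)@X).round(4),"z",p[2].round(4))
for z in(.1,.12):
  for uv in[(308,176),(380,175)]: p=top(uv,z,"w3"); print("w3",z,((p[:2]-st)@X).round(3),((p[:2]-st)@Y).round(3))
p=top((414,210),.102,"w3");print("paddle st",(p[:2]-st)@X,(p[:2]-st)@Y)
tgt=st+.114*X-.069*Y; print(tgt); plan(bot.get_obs(),[*tgt,.16],X)
```

```text
(337, 171) -0.041 station x 0.0419 z 0.1109
(337, 171) -0.035 station x 0.0354 z 0.1032
(345, 172) -0.041 station x 0.0638 z 0.1241
(345, 172) -0.035 station x 0.0576 z 0.1166
(352, 185) -0.041 station x 0.0861 z 0.1081
(352, 185) -0.035 station x 0.0801 z 0.1004
w3 0.1 0.028 -0.037
w3 0.1 0.082 -0.037
w3 0.12 0.026 -0.033
w3 0.12 0.076 -0.033
paddle st 0.11040608004600275 -0.06378891581880478
[0.573214 0.097402]
shift/.15 [-0.9016  0.7736  0.3798] rows>= 2.993314629135505 turn/pi -0.0 or 1.0 toolx [ 0.148  0.989 -0.001] tooly [ 0.989 -0.148 -0.001]
```

Call:
{"method": "jog_arm", "body": {"increments": [[-0.2, 0.2, 0, 0], [-0.45, 0.4, 0, 0], [-0.7, 0.65, 0, 0], [-0.9, 0.814, 0.1, 0], [-0.9, 0.814, 0.38, 0], [-0.9, 0.814, 0.6, 0], [-0.9, 0.814, 0.65, 0], [-0.9, 0.814, 0.65, 0], [-0.9, 0.814, 0.65, 0]], "fingers": 1}}

```text
clock: 13.12
eef_pos: [0.5809, 0.0974, 0.1216]
ee_rot: [2.379, 2.05, 0.003]
wrist_force: [0.4, 0.1, 0.3]
gripper_width: -0.002
finger_force: 0.0
```

Run:
```python
from h import *
from bench import camera
o=look('w6'); print(o["wrist_force"],o["gripper_width"])
s=camera("scene"); a=cv2.imread("pics/w60.png")
A=cv2.resize(a[100:400,130:430],(400,400),interpolation=cv2.INTER_CUBIC); B=cv2.resize(s["color"][120:240,280:400,::-1],(400,400),interpolation=cv2.INTER_CUBIC)
cv2.imwrite("pics/c6.png",np.hstack([A,B]))
```

```text
13.125 [0.58090496 0.09742264 0.12158252] 314.78677586648564
[0.4225061  0.10566342 0.27191017] -0.0017582689198335257
```

View pics/c6.png

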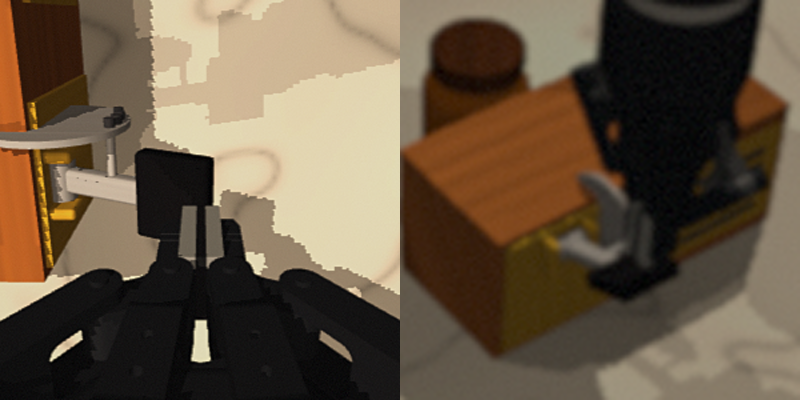

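Fingertips are about ±9 mm along the lever and sit over the outer half of the paddle (crop 180–222 against the paddle's 135–213). The inner edge will ride mid-paddle. Now press down in stages.

Call:
{"method": "jog_arm", "body": {"increments": [[0, 0, 0.05, 0], [0, 0, 0.1, 0], [0, 0, 0.13, 0], [0, 0, 0.16, 0], [0, 0, 0.19, 0], [0, 0, 0.19, 0]]}}

```text
clock: 13.98
eef_pos: [0.579, 0.0972, 0.091]
ee_rot: [-2.379, -2.05, 0.003]
wrist_force: [-0.3, -1.2, 2.2]
gripper_width: 0.001
finger_force: 0.9
```

Call:
{"method": "jog_arm", "body": {"increments": [[0, 0, 0.03, 0], [0, 0, 0.06, 0], [0, 0, 0.09, 0], [0, 0, 0.12, 0], [0, 0, 0.14, 0], [0, 0, 0.14, 0]]}}

```text
clock: 14.72
eef_pos: [0.5805, 0.097, 0.0709]
ee_rot: [2.38, 2.05, 0.001]
wrist_force: [2.1, -0.6, 6.0]
gripper_width: 0.001
finger_force: 2.9
```

Call:
{"method": "jog_arm", "body": {"increments": [[0, 0, 0.02, 0], [0, 0, 0.04, 0], [0, 0, 0.06, 0], [0, 0, 0.06, 0]]}}

```text
clock: 15.22
eef_pos: [0.5792, 0.0972, 0.0614]
ee_rot: [-2.379, -2.05, 0.002]
wrist_force: [-0.7, -0.1, 4.2]
gripper_width: 0.008
finger_force: 1.8
```

Now short steps to the third click.

Call:
{"method": "jog_arm", "body": {"increments": [[0, 0, 0.005, 0], [0, 0, 0.01, 0], [0, 0, 0.01, 0]]}}

```text
clock: 15.6
eef_pos: [0.5796, 0.0973, 0.0602]
ee_rot: [-2.38, -2.05, 0.001]
wrist_force: [-1.3, 0.3, 3.9]
gripper_width: -0.002
finger_force: 1.8
```

Call:
{"method": "jog_arm", "body": {"increments": [[0, 0, 0.005, 0], [0, 0, 0.01, 0], [0, 0, 0.01, 0]]}}

```text
clock: 15.98
eef_pos: [0.5799, 0.0974, 0.0588]
ee_rot: [-2.38, -2.05, -0.0]
wrist_force: [-1.1, -0.9, 4.5]
gripper_width: -0.001
finger_force: 2.1
```

Call:
{"method": "jog_arm", "body": {"increments": [[0, 0, 0.005, 0], [0, 0, 0.01, 0], [0, 0, 0.01, 0]]}}

```text
clock: 16.35
eef_pos: [0.58, 0.0974, 0.0574]
ee_rot: [-2.38, -2.05, -0.0]
wrist_force: [-2.0, -0.3, 6.2]
gripper_width: 0.002
finger_force: 2.5
```

Call:
{"method": "jog_arm", "body": {"increments": [[0, 0, 0.005, 0], [0, 0, 0.01, 0], [0, 0, 0.01, 0]]}}

```text
clock: 16.73
eef_pos: [0.5801, 0.0974, 0.056]
ee_rot: [-2.38, -2.05, -0.001]
wrist_force: [-2.6, 0.2, 6.8]
gripper_width: 0.003
finger_force: 2.9
```

Call:
{"method": "jog_arm", "body": {"increments": [[0, 0, 0.005, 0], [0, 0, 0.01, 0], [0, 0, 0.01, 0]]}}

```text
clock: 17.1
eef_pos: [0.5802, 0.0975, 0.0546]
ee_rot: [-2.38, -2.05, -0.001]
wrist_force: [-1.3, -0.5, 8.3]
gripper_width: -0.001
finger_force: 3.2
```

Call:
{"method": "jog_arm", "body": {"increments": [[0, 0, 0.005, 0], [0, 0, 0.01, 0], [0, 0, 0.01, 0]]}}

```text
clock: 17.48
eef_pos: [0.5804, 0.0975, 0.0533]
ee_rot: [2.38, 2.05, 0.002]
wrist_force: [-2.0, 0.1, 10.0]
gripper_width: 0.001
finger_force: 3.3
```

Call:
{"method": "jog_arm", "body": {"increments": [[0, 0, 0.005, 0], [0, 0, 0.01, 0], [0, 0, 0.01, 0]]}}

```text
clock: 17.85
eef_pos: [0.5803, 0.0975, 0.0518]
ee_rot: [-2.38, -2.05, -0.001]
wrist_force: [-3.0, -0.1, 9.7]
gripper_width: 0.003
finger_force: 3.4
```

Call:
{"method": "jog_arm", "body": {"increments": [[0, 0, 0.005, 0], [0, 0, 0.01, 0], [0, 0, 0.01, 0]]}}

```text
clock: 18.23
eef_pos: [0.5806, 0.0975, 0.0503]
ee_rot: [2.38, 2.05, 0.002]
wrist_force: [-1.2, -0.4, 8.2]
gripper_width: -0.002
finger_force: 3.2
```

Call:
{"method": "jog_arm", "body": {"increments": [[0, 0, 0.004, 0], [0, 0, 0.008, 0], [0, 0, 0.008, 0]]}}

```text
clock: 18.6
eef_pos: [0.5806, 0.0976, 0.0495]
ee_rot: [2.38, 2.05, 0.002]
wrist_force: [-2.2, -0.5, 11.2]
gripper_width: -0.003
finger_force: 4.6
```

Run:
```python
from h import *
from bench import camera,bot
F=[]
for i in range(6): o=bot.get_obs(); F.append(o["wrist_force"]); camera("scene") if i<5 else 0
print(np.mean(F,0),np.std(F,0),o["eef_pos"])
o=look("w7"); s=camera("scene"); t=camera("top")
cv2.imwrite("pics/s7.png",s["color"][:,:,::-1]); cv2.imwrite("pics/t7.png",t["color"][:,:,::-1])
# predicted paddle face corners in wrist view for several angles
c=np.array([.4803,.2468]); X=np.array([.989,-.148]);Y=np.array([.148,.989]); st=c-.065*Y
f=np.load("pics/w70.npz")
def pt(r,h,y,th): ph=th-.38; return [*(st+X*(.056+r*np.cos(ph)+h*np.sin(ph))+Y*(-.065+y)), .075-r*np.sin(ph)+h*np.cos(ph)]
for th in(.5,.6,.7,.75,.8,.85): print(th,[proj(f["intrinsics"],f["extrinsics"],pt(r,.005,y,th)).round(1).tolist() for r,y in((.043,.02),(.077,.02),(.077,-.02))])
g=cv2.imread("pics/w70.png").max(2); print("rows 195-215,every 3; dark cols:")
for r in range(150,260,6):
    m=np.where(g[r,200:340]<40)[0]+200; print(r,(m.min(),m.max(),len(m)) if len(m) else None)
```

```text
[-2.67282649 -0.08783561 11.7501069 ] [0.41654095 0.32782633 0.48657258] [0.58058174 0.097532   0.04949159]
18.85 [0.58058174 0.097532   0.04949159] 314.78677586648564
0.5 [[225.8, 251.8], [307.1, 247.6], [304.9, 327.0]]
0.6 [[226.9, 247.4], [303.9, 240.4], [302.0, 316.6]]
0.7 [[227.0, 243.3], [299.4, 234.1], [297.9, 307.3]]
0.75 [[226.6, 241.4], [296.7, 231.2], [295.5, 303.0]]
0.8 [[226.0, 239.6], [293.7, 228.4], [292.8, 299.0]]
0.85 [[225.2, 237.8], [290.6, 225.9], [289.9, 295.2]]
rows 195-215,every 3; dark cols:
150 None
156 None
162 None
168 None
174 None
180 None
186 None
192 None
198 None
204 None
210 None
216 None
222 None
228 (np.int64(254), np.int64(284), 31)
234 (np.int64(220), np.int64(285), 66)
240 (np.int64(219), np.int64(285), 67)
246 (np.int64(219), np.int64(285), 67)
252 (np.int64(220), np.int64(285), 66)
258 (np.int64(220), np.int64(283), 52)
```

Run:
```python
from h import *
c=np.array([.4803,.2468]); X=np.array([.989,-.148]);Y=np.array([.148,.989]); st=c-.065*Y
def pt(r,h,y,th): ph=th-.38; return [*(st+X*(.056+r*np.cos(ph)+h*np.sin(ph))+Y*(-.065+y)), .075-r*np.sin(ph)+h*np.cos(ph)]
def sil(n,th):
    f=np.load(f"pics/{n}0.npz"); P=np.array([proj(f["intrinsics"],f["extrinsics"],pt(r,h,y,th)) for r in(.043,.077) for h in(-.005,.005) for y in(-.02,.02)]); return P
def row(P,r):
    h=cv2.convexHull(P.astype(np.float32))[:,0]; xs=[]
    for a,b in zip(h,np.roll(h,-1,0)):
        if (a[1]-r)*(b[1]-r)<0: xs.append(a[0]+(b[0]-a[0])*(r-a[1])/(b[1]-a[1]))
    return (round(float(min(xs)),1),round(float(max(xs)),1)) if xs else None
for n,ths,rr in(("w6",(0,.1),(225,230,240)),("w7",(.5,.6,.65,.7,.75,.8,.85),(240,246,252))):
    g=cv2.imread(f"pics/{n}0.png").max(2)
    for r in rr: m=np.where(g[r,200:300]<40)[0]+200; print(n,r,m.min(),m.max())
    m=[ (int(u),int(np.where(g[200:300,u]<40)[0].min()+200)) for u in range(222,286,6) if (g[200:300,u]<40).any()]; print("upper edge",m)
    for th in ths: P=sil(n,th); print(th,[row(P,r) for r in rr],"top",P[:,1].min().round(1), "y+ corners",P[1::2].round(0).tolist())
```

```text
w6 225 232 289
w6 230 232 289
w6 240 233 288
upper edge [(234, 213), (240, 211), (246, 212), (252, 213), (258, 214), (264, 215), (270, 215), (276, 217), (282, 217)]
0 [(231.3, 293.1), (231.6, 293.1), (232.1, 292.9)] top 207.8 y+ corners [[239.0, 208.0], [231.0, 213.0], [293.0, 215.0], [287.0, 220.0]]
0.1 [(235.6, 296.0), (235.8, 295.9), (236.3, 295.7)] top 205.8 y+ corners [[242.0, 206.0], [235.0, 211.0], [296.0, 210.0], [292.0, 216.0]]
w7 240 219 285
w7 246 219 285
w7 252 220 285
upper edge [(222, 233), (228, 233), (234, 232), (240, 231), (246, 230), (252, 229), (258, 228), (264, 227), (270, 226), (276, 225), (282, 227)]
0.5 [(270.6, 303.4), (226.4, 306.4), (225.8, 307.0)] top 238.4 y+ corners [[227.0, 242.0], [226.0, 252.0], [303.0, 238.0], [307.0, 248.0]]
0.6 [(225.6, 303.6), (226.0, 303.7), (226.3, 303.6)] top 232.3 y+ corners [[226.0, 238.0], [227.0, 247.0], [298.0, 232.0], [304.0, 240.0]]
0.65 [(224.8, 301.7), (225.1, 301.6), (225.5, 301.4)] top 229.5 y+ corners [[225.0, 237.0], [227.0, 245.0], [295.0, 230.0], [302.0, 237.0]]
0.7 [(223.8, 299.2), (224.1, 299.1), (224.5, 299.0)] top 226.9 y+ corners [[223.0, 235.0], [227.0, 243.0], [292.0, 227.0], [299.0, 234.0]]
0.75 [(222.5, 296.5), (222.9, 296.4), (223.2, 296.3)] top 224.4 y+ corners [[222.0, 234.0], [227.0, 241.0], [289.0, 224.0], [297.0, 231.0]]
0.8 [(221.1, 293.6), (221.4, 293.5), (221.8, 293.4)] top 222.1 y+ corners [[221.0, 232.0], [226.0, 240.0], [285.0, 222.0], [294.0, 228.0]]
0.85 [(219.5, 290.4), (219.9, 290.4), (220.2, 290.3)] top 219.9 y+ corners [[219.0, 231.0], [225.0, 238.0], [281.0, 220.0], [291.0, 226.0]]
```

The lever is past the third click and at or near its stop. After correcting for the offsets seen at rest, the paddle's side edges give about 0.85 rad and its top edge about 0.79. The force also peaked, dropped, then rose again. Handing in.

```bash
python3 -c "
from bench import bot
print(bot.finish_job())"
```

```text
the job is handed in; nothing more can be done
None
```

The key is fully in the station's slot and released, and the arm is holding the lever down past its third click, near its stop at roughly 0.8–0.85 rad; the job was handed in at about 19 s, but no verdict came back.

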